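# Check and close the dry boxes

### The job

Take the pocket humidity tester out of its dock, hold its black tip down inside the wide dry box for about a second, and put the tester back upright in its dock. Also press the open cover of the wide box and that of the open small box down until they snap and stay shut flat. Leave the other small box shut, and do not knock the bottle, the jar or the beaker.

Things in the scene. Friction and masses are not known exactly. Their poses are not given: they have to be found in the camera images.
- wide_box: wide dry box: grey open box, 90 (x) by 100 (y) by 60 mm high, walls and floor 5 mm, fixed. Origin: centre of underside, z up. Cover hinge along y at rim height on the +x side; snap catch mid front (-x) wall, 8 mm below the rim. Cover: white plate 5.5 mm thick, overhanging the front by 10 mm with a 13 mm lip below; a 30 mm wide thumb tab mid front ends 111 mm from the hinge
- wide_cover (a joint): cover of the wide box, angle, rad: 0 shut flat on the rim, 1.57 upright, at most 1.9. Stiff hinge: stays where it is left. The snap resists over the tab's last 8 mm and takes about 5 N on the tab; once past it the detent holds the cover at 0, else it stays ajar. Starts open, near upright or leaning back
- wide_tab (a point): middle of the upper face of this cover's thumb tab, 102 mm from the hinge line; moves with the cover
- small_a_box: small dry box that starts open: grey open box, 60 (x) by 64 (y) by 48 mm high, walls and floor 5 mm, fixed. Origin: centre of underside, z up. Cover hinge along y at rim height on the +x side; snap catch mid front (-x) wall, 8 mm below the rim. Cover: white plate 5.5 mm thick, overhanging the front by 10 mm with a 13 mm lip below; a 30 mm wide thumb tab mid front ends 81 mm from the hinge
- small_a_cover (a joint): cover of the open small box, angle, rad: 0 shut flat on the rim, 1.57 upright, at most 1.9. Stiff hinge: stays where it is left. The snap resists over the tab's last 8 mm and takes about 5 N on the tab; once past it the detent holds the cover at 0, else it stays ajar. Starts partly open, tilted over the box
- small_a_tab (a point): middle of the upper face of this cover's thumb tab, 72 mm from the hinge line; moves with the cover
- small_b_box: small dry box that starts shut: grey open box, 60 (x) by 64 (y) by 48 mm high, walls and floor 5 mm, fixed. Origin: centre of underside, z up. Cover hinge along y at rim height on the +x side; snap catch mid front (-x) wall, 8 mm below the rim. Cover: white plate 5.5 mm thick, overhanging the front by 10 mm with a 13 mm lip below; a 30 mm wide thumb tab mid front ends 81 mm from the hinge
- small_b_cover (a joint): cover of the shut small box, angle, rad: 0 shut flat on the rim, 1.57 upright, at most 1.9. Stiff hinge: stays where it is left. The snap resists over the tab's last 8 mm and takes about 5 N on the tab; once past it the detent holds the cover at 0, else it stays ajar. Starts shut at 0 and must stay so
- tester: pocket humidity tester, a stick 150 mm tall, standing upright in the dock. Origin: centre of the flat end of its tip (its lowest point), z up along the stick. Up to 40 mm it is a black tip 14 mm (x) by 24 mm (y); from 40 to 150 mm a white body 18 mm (x) by 34 mm (y) with a small dark display on its -x face. About 90 g
- dock: aluminium open-topped pocket for the tester, outside 38 mm (x) by 54 mm (y), 60 mm high, walls and floor 6 mm, so the pocket is 26 by 42 mm inside and 54 mm deep; fixed to the bench. Origin: centre of its underside, z up; x and y as the tester's
- dock_in (a point): centre of the dock pocket's floor, 6 mm above the bench: where the tester's tip stands
- bottle: bystander: white plastic bottle, diameter 56 mm, 105 mm tall; origin at the centre of its underside
- jar: bystander: glass jar with white cap, diameter 60 mm, 60 mm tall; origin at the centre of its underside
- beaker: bystander: open glass beaker, rim diameter 64 mm, 75 mm tall; origin at the centre of its underside
Not all that is in view belongs to the job. There is more than one size of the tester; the job needs the smallest.

How it is judged:
By the outcome, as a careful person would: the job done as asked, in the order asked, and still so for the second after the job is handed in, with the robot touching nothing.
It also fails if it takes over 67 s, if anything falls off the work surface, if the arm or the gripper's body presses on something with over 40 N, if the wrist force passes 120 N, or if a joint passes its speed limit or range.

### The arm

A 6-joint arm with a two-finger parallel gripper is mounted at the origin on the work surface. World frame = base frame: x ahead of the robot, y to its left, z up, the work surface at z = 0. Lengths are in mm, angles in rad, forces in N, time in s.
With the tool pointing down it reaches from about 350 to 775 mm from the base axis. Payload 7.3 kg.
Tool frame: the origin (TCP) lies at the centre of the arm's flange, where the gripper is bolted on; the fingertips stand 178 mm ahead of it and the grasp point (between the pads) lies 159 mm ahead of it; z points along the fingers, y is the line along which they close (so a half turn about z gives the same grasp; the last joint's range is limited). The gripper opens to 92 mm and grips with 3 to 60 N. Pads are 19 mm wide; open, the fingers measure 130 mm over their backs; the gripper's body (75 mm by 190 mm) begins 47 mm behind the grasp point.
Start: joints at [-1.464, 0.342, 1.524, -0, 1.275, -0.146], TCP at [131.331, -508.311, 404.741] pointing down, gripper open.
Joint ranges: [-2.53, 2.53], [-0.77, 2.02], [0.04, 2.7], [-1, 4.14], [0.28, 2.66], [-3.11, 3.11]. Speed limits (rad/s): [2.57, 2.57, 3.14, 3.14, 3.14, 3.14].

### API

Orientations are given as [roll, pitch, yaw] about the fixed x, y, z axes, in that order (R = Rz(yaw) Ry(pitch) Rx(roll)).
In Python, from plant import * gives the robot as it stands. The module is installed in compiled form; this text tells all that it offers.
- The arm moves only by the shell command python3 -m inch 'ROWS'. ROWS is JSON, a list of rows, each a list of 5 numbers: the shift along the tool's x, y, z in m, then the turn about the tool's z in rad, then the opening, from 0 (shut) to 1 (fully open). In form: [[tx, ty, tz, spin, claw], ...]. A call has 1 to 8 rows; each row is the pose to reach, as a shift and turn from the pose commanded when the call began, along the tool's axes at that moment; what a row does not reach only later rows make up. A row lasts 1/12 s, in which the tool goes at most 41.7 mm and 7.16 degrees, less where a joint would pass 70% of its speed; a pose out of reach is approached as far as the arm can. A call with a gripper value outside its range is refused whole. The fingers move at their own pace and stop on an object; the grip force is fixed at half the most. Time passes only in rows, so rows that repeat a pose let the fingers close. It gives the time, the measured TCP pose, the force, the opening and the grip force at its end, in the units of the state.
- get_obs(): the state, without advancing time (a new reading comes with each control period).
- capture(name): name is "scene" or "side" or "wrist"; returns a dict with "color" (420x560x3 uint8, red, green, blue), "intrinsics" (3x3 intrinsics, pixels), "pose" (4x4, takes a point from camera to world coordinates). Camera axes: x right, y down, z forward; pixel columns grow to the right and rows downward; lengths in mm; the calibration is good to about 2 mm. A picture is of the moment at which its call begins. There is no depth.
- close_job(): hands the job in; it is judged then, once.
Trained networks look in a picture, given as the dict that the camera call returned (one of the last four; its "shot" number tells which), for a name from the list of things; names that differ only in an ending like _2 or _b are one class to them, and where a whole thing is asked for, a point or a joint stands for the part that bears it (a point fixed in the world has none). Each returns a list of dicts, best first, with "conf" (0 to 1); they miss things now and then, are a little off and sometimes report something else, mostly with a low value. They report only what shows in the picture. A call takes as long as a camera call. They do not tell look-alikes from the thing itself.
- look_for(picture, target): "rect" ([centre column, centre row, width, height] in pixels, round what is visible of it).
- trace(picture, target): "pixels" (420x560 bool, what is visible of it) and "rect" ([centre column, centre row, width, height] in pixels, round what is visible of it).
- tip_of(picture, target): "centre" ([column, row] in pixels: a listed point, or the origin of a listed thing).
The state is a dict: "time": time; "joint_positions": joint angles; "dq": joint speeds; "tau": joint torques, N m; "tool_pos": TCP position; "tcp_rot": TCP orientation; "contact_force": force on the tool from outside, world axes, zero at the start; "moment": the same for the moment, N m; "grip_width": finger opening in mm; "finger_force": force on a finger pad.
Only numpy, scipy, OpenCV 4.12 (cv2) and the standard library are available. Lean on these libraries where they do the work, as an engineer would, in place of code of your own. Each camera call takes 0.05 s, during which the arm holds its last target. There are 200 camera calls.

## Working session

There is one attempt and no reset: what is moved stays moved. The work goes in short steps, Python scripts to look and compute and a shell command to move; the robot and the scene stay as the last step left them, time stands still between calls to the robot, and variables do not carry over. Pictures are saved under pics/ and viewed, at most 10 in all, crops included, and the job is handed in when it is done.

```bash
mkdir -p pics; cat > h.py <<'E'
from plant import *
import numpy as np, cv2
def save(p,n): cv2.imwrite(f'pics/{n}.png',p['color'][:,:,::-1])
def ray(p,uv):
    K=np.array(p['intrinsics']);T=np.array(p['pose'])
    d=T[:3,:3]@np.linalg.inv(K)@np.array([uv[0],uv[1],1.]);return T[:3,3],d/np.linalg.norm(d)
def atz(p,uv,z):
    o,d=ray(p,uv);return o+d*(z-o[2])/d[2]
def tri(ps,uvs):
    A=np.zeros((3,3));b=np.zeros(3);L=[]
    for p,u in zip(ps,uvs):
        o,d=ray(p,u);M=np.eye(3)-np.outer(d,d);A+=M;b+=M@o;L.append((o,d))
    x=np.linalg.solve(A,b);return x,[float(np.linalg.norm(np.cross(x-o,d))) for o,d in L]
def proj(p,X):
    T=np.linalg.inv(np.array(p['pose']));q=np.array(p['intrinsics'])@(T[:3,:3]@np.array(X,float)+T[:3,3]);return q[:2]/q[2]
E
cat > a.py <<'E'
from h import *
a=capture('scene');b=capture('side')
img=np.hstack([a['color'],b['color']])
save(a,'scene0');save(b,'side0')
for n in ['wide_box','wide_tab','small_a_box','small_a_tab','tester','dock','dock_in','bottle','jar','beaker']:
    for nm,p in (('sc',a),('si',b)):
        print(n,nm,[(np.round(r['centre']).tolist(),round(r['conf'],2),np.round(atz(p,r['centre'],6 if n in('dock_in','tester') else 0)).tolist()[:2]) for r in tip_of(p,n)])
s=get_obs();print({k:np.round(v,3).tolist() for k,v in s.items()})
print(np.round(a['pose'],2).tolist(),np.round(b['pose'],2).tolist())
E
python3 a.py
```

```text
wide_box sc [([269.0, 218.0], 0.97, [534.0, 28.0])]
wide_box si [([294.0, 224.0], 0.8, [539.0, 26.0])]
wide_tab sc [([284.0, 192.0], 0.73, [449.0, 97.0]), ([379.0, 178.0], 0.23, [477.0, 381.0])]
wide_tab si [([267.0, 178.0], 0.64, [651.0, -166.0])]
small_a_box sc [([321.0, 213.0], 0.95, [561.0, 169.0])]
small_a_box si [([280.0, 265.0], 0.96, [557.0, 172.0])]
small_a_tab sc [([326.0, 180.0], 0.67, [442.0, 230.0])]
small_a_tab si [([275.0, 234.0], 0.56, [586.0, 72.0]), ([328.0, 148.0], 0.19, [470.0, -361.0])]
tester sc [([378.0, 180.0], 0.94, [491.0, 371.0]), ([408.0, 201.0], 0.84, [597.0, 411.0]), ([344.0, 168.0], 0.57, [412.0, 297.0])]
tester si [([293.0, 337.0], 0.9, [499.0, 363.0]), ([343.0, 318.0], 0.78, [398.0, 305.0]), ([245.0, 357.0], 0.71, [588.0, 420.0])]
dock sc [([376.0, 180.0], 0.56, [483.0, 368.0])]
dock si [([293.0, 340.0], 0.66, [499.0, 369.0])]
dock_in sc [([380.0, 179.0], 0.64, [491.0, 377.0])]
dock_in si []
bottle sc [([197.0, 239.0], 0.8, [548.0, -172.0])]
bottle si [([295.0, 178.0], 0.77, [561.0, -177.0])]
jar sc [([281.0, 189.0], 0.73, [435.0, 92.0]), ([370.0, 273.0], 0.64, [781.0, 209.0])]
jar si [([191.0, 267.0], 0.86, [774.0, 207.0])]
beaker sc [([268.0, 219.0], 0.71, [536.0, 23.0]), ([214.0, 307.0], 0.67, [762.0, -171.0])]
beaker si [([234.0, 176.0], 0.76, [757.0, -163.0])]
{'time': 1.1, 'joint_positions': [-1.464, 0.342, 1.524, -0.0, 1.275, -0.146], 'dq': [-0.001, 0.0, 0.0, -0.001, -0.001, -0.001], 'tau': [0.001, -43.114, -24.448, 0.072, 0.048, 0.0], 'tool_pos': [131.312, -508.324, 404.71], 'tcp_rot': [3.142, 0.0, 0.253], 'contact_force': [0.045, -0.581, -0.219], 'moment': [-0.02, -0.008, 0.022], 'finger_force': 0.0, 'grip_width': 91.654}
[[0.29, 0.69, -0.67, 1357.23], [0.96, -0.22, 0.19, -191.84], [-0.02, -0.69, -0.72, 920.7], [0.0, 0.0, 0.0, 1.0]] [[-0.99, -0.08, 0.12, 444.49], [-0.15, 0.66, -0.74, 789.61], [-0.02, -0.75, -0.66, 759.35], [0.0, 0.0, 0.0, 1.0]]
```

View pics/scene0.png

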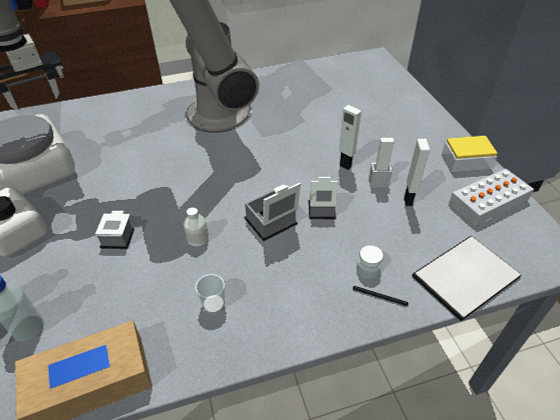

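View pics/side0.png

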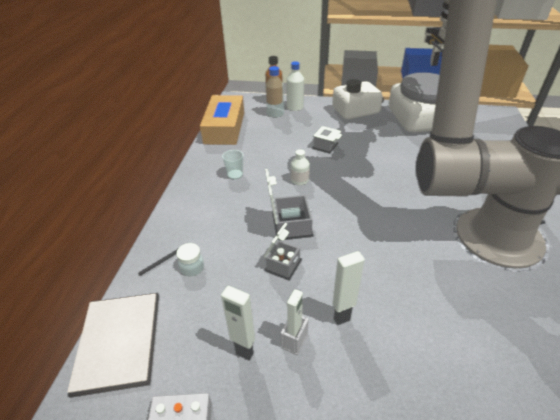

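The smallest tester stands in the dock (scene 383,165; side 295,315), flanked by two taller look-alikes. The wide box is at (270,212) in the scene view, open small box at (322,200), and shut small box at (115,232). I'll go closer for wrist views.

```bash
cat >> h.py <<'E'
def goal(x,y,z,yaw=None):
    "prints tool-axis shift (m) and spin from present pose to TCP goal"
    s=get_obs();p=np.array(s['tool_pos']);r,pi_,w=s['tcp_rot'];c,sn=np.cos(w),np.sin(w)
    d=np.array([x,y,z])-p;yaw=w if yaw is None else yaw
    sp=-((yaw-w+np.pi/2)%np.pi-np.pi/2)
    print('yaw',round(w,4),'shift',np.round([d[0]*c+d[1]*sn,d[0]*sn-d[1]*c,-d[2]],0)/1000,'spin',round(sp,3),'dist',round(float(np.linalg.norm(d))))
E
python3 -c "
from h import *
goal(400,-150,480,0)
a=capture('scene');b=capture('side')
# heights of tester tops
for n in ('tester',):
  for nm,p in (('sc',a),('si',b)):
    print(nm,[np.round(r['rect']).tolist() for r in look_for(p,n)])
"
```

```text
yaw 0.2528 shift [ 0.35  -0.28  -0.075] spin 0.253 dist 454
sc [[352.0, 140.0, 22.0, 64.0], [384.0, 153.0, 22.0, 33.0], [417.0, 173.0, 24.0, 71.0]]
si [[296.0, 313.0, 16.0, 44.0], [240.0, 324.0, 36.0, 71.0], [349.0, 288.0, 28.0, 74.0]]
```

```bash
python3 -m inch '[[0,0,-0.04,0,1],[0.1,-0.1,-0.075,0.12,1],[0.171,-0.2,-0.075,0.25,1],[0.171,-0.279,-0.075,0.253,1],[0.171,-0.279,-0.075,0.253,1],[0.171,-0.279,-0.075,0.253,1],[0.171,-0.279,-0.075,0.253,1],[0.171,-0.279,-0.075,0.253,1]]'
```

```text
time: 1.97
tool_pos: [217.7, -232.1, 476.6]
tcp_rot: [3.141, -0.0, -0.001]
contact_force: [1.5, 0.0, 1.0]
grip_width: 91.6
finger_force: 0.0
```

```bash
python3 -m inch '[[0.03,-0.025,0,0,1],[0.2,-0.25,0,0,1],[0.2,-0.25,0,0,1],[0.2,-0.25,0,0,1],[0.2,-0.25,0,0,1],[0.2,-0.25,0,0,1],[0.2,-0.25,0,0,1],[0.2,-0.25,0,0,1]]'
python3 -c "
from h import *
w=capture('wrist');save(w,'w1');print(np.round(w['pose'],2).tolist(),np.round(w['intrinsics'],1).tolist())
for X in [(535,27,60),(560,171,48),(495,370,60)]: print(X,proj(w,X))
"
```

```text
time: 2.63
tool_pos: [418.9, 18.7, 476.6]
tcp_rot: [-3.141, -0.001, 0.001]
contact_force: [0.1, -0.2, 0.5]
grip_width: 91.4
finger_force: 0.0
[[0.0, -0.96, -0.28, 496.13], [-1.0, -0.0, -0.0, 19.19], [-0.0, 0.28, -0.96, 457.17], [0.0, 0.0, 0.0, 1.0]] [[289.4, 0.0, 282.3], [0.0, 289.4, 211.7], [0.0, 0.0, 1.0]]
(535, 27, 60) [276.31576768  95.69815464]
(560, 171, 48) [165.26825911  75.86421017]
(495, 370, 60) [ 16.35426924 127.95010967]
```

View pics/w1.png

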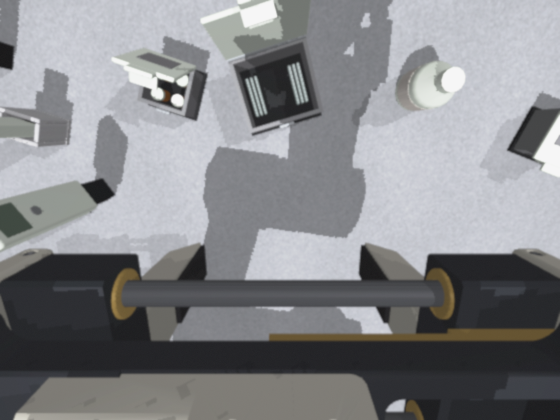

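The wrist view shows the wide box (rim corners about (253,135), (322,117), (302,40), (237,68)), its cover leaning back; small box A at (170,95) with tilted cover. I'll enlarge.

```bash
python3 -c "
import cv2
i=cv2.imread('pics/w1.png')[0:145,105:330]
cv2.imwrite('pics/w1c.png',cv2.resize(i,None,fx=3.5,fy=3.5,interpolation=cv2.INTER_CUBIC))"
python3 -m inch '[[0.03,-0.03,0,0,1],[0.02,-0.25,0,0,1],[0.02,-0.25,0,0,1],[0.02,-0.25,0,0,1],[0.02,-0.25,0,0,1],[0.02,-0.25,0,0,1],[0.02,-0.25,0,0,1],[0.02,-0.25,0,0,1]]'
python3 -c "
from h import *
w=capture('wrist');save(w,'w2')
np.save('w2.npy',w,allow_pickle=True)
i=w['color'][0:300,100:500,::-1];cv2.imwrite('pics/w2c.png',cv2.resize(i,None,fx=2,fy=2,interpolation=cv2.INTER_CUBIC))
for X in [(535,27,60),(560,171,48),(495,370,60)]: print(X,proj(w,X))
"
```

```text
time: 3.35
tool_pos: [437.4, 268.5, 476.0]
tcp_rot: [-3.141, 0.001, 0.004]
contact_force: [0.5, 0.1, 0.4]
grip_width: 91.7
finger_force: 0.0
(535, 27, 60) [469.4832842  111.13324351]
(560, 171, 48) [357.5208203   90.98999384]
(495, 370, 60) [206.79106194 141.8067821 ]
```

View pics/w1c.png

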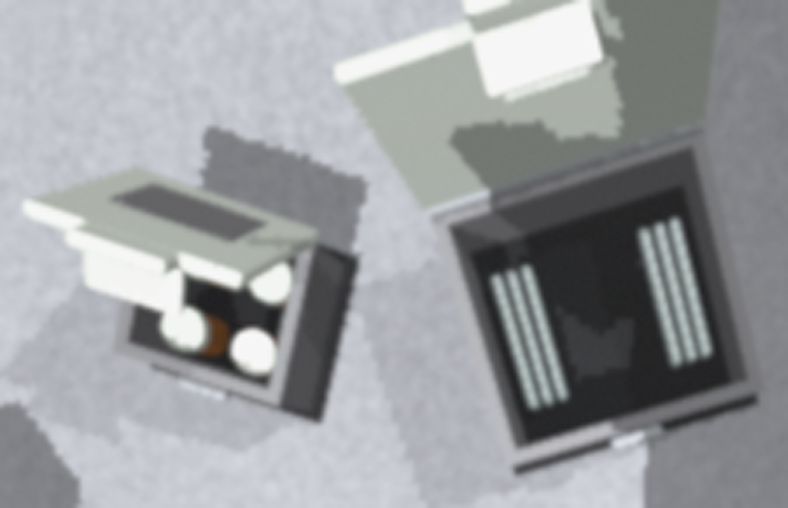

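View pics/w2c.png

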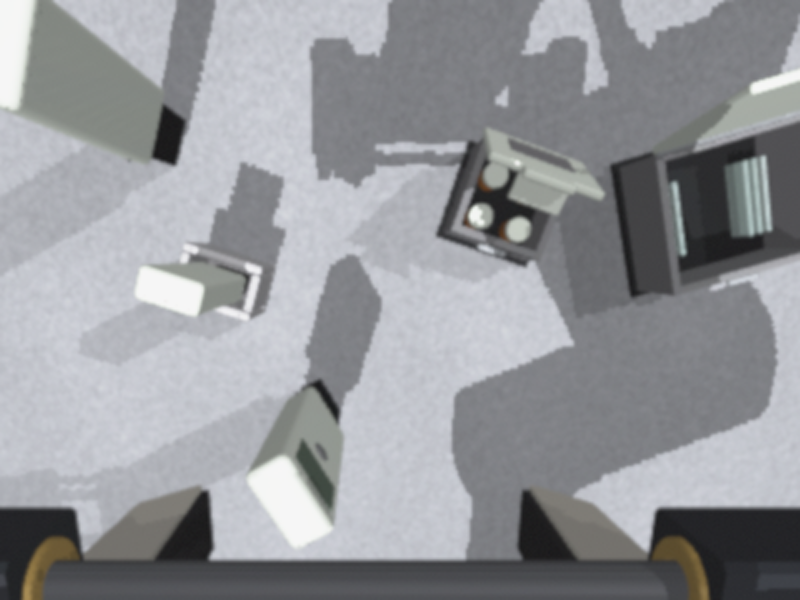

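The tester's dock (w2 crop) has its rim corners at (188,242), (262,264), (250,320). Testers nearby are taller and offset along the dock's y, so I will grip across the 18 mm faces. Now I'll compute poses.

```bash
cat > m.py <<'E'
from h import *
w2=np.load('w2.npy',allow_pickle=True).item()
w1=dict(w2);T=np.array(w2['pose']).copy();T[:3,3]+=np.array([418.9,18.7,476.6])-np.array([437.4,268.5,476.0]);w1['pose']=T
print(np.round(T,3).tolist())
f1=lambda u,v:(u/3.5+105-.36,v/3.5-.36); f2=lambda u,v:(u/2+100-.25,v/2-.25)
def show(n,p,pts,z):
    P=np.array([atz(p,q,z)[:2] for q in pts]);print(n,np.round(P).tolist(),'edges',np.round([np.linalg.norm(P[i]-P[i-1]) for i in range(1,len(P))],1),
      'dir',np.round([np.arctan2(*(P[i]-P[i-1])[::-1]) for i in range(1,len(P))],3));return P
show('wide fr-,fr+,bk+,bk-',w1,[f1(750,392),f1(516,464),f1(437,217),f1(698,132)],60)
show('smallA fr-,fr+',w1,[f1(272,405),f1(118,345)],48)
show('smallA bk-,fr-',w1,[f1(310,240),f1(272,405)],48)
show('dock',w2,[f2(250,320),f2(262,264),f2(188,242)],60)
show('tester top',w2,[f2(205,290),f2(145,265),f2(135,290),f2(196,315)],156)
for n,q,z in (('A',(295,505),200),('B',(10,50),200)): print(n,atz(w2,f2(*q),z))
E
python3 m.py
```

```text
[[0.004, -0.96, -0.281, 496.049], [-1.0, -0.004, -0.001, 19.461], [-0.0, 0.281, -0.96, 457.046], [0.0, 0.0, 0.0, 1.0]]
wide fr-,fr+,bk+,bk- [[515.0, -28.0], [489.0, 60.0], [573.0, 85.0], [600.0, -6.0]] edges [91.3 88.2 95.8] dir [ 1.861  0.297 -1.285]
smallA fr-,fr+ [[510.0, 154.0], [532.0, 210.0]] edges [60.] dir [1.208]
smallA bk-,fr- [[568.0, 134.0], [510.0, 154.0]] edges [60.8] dir [2.818]
dock [[471.0, 347.0], [508.0, 337.0], [522.0, 385.0]] edges [37.9 49.7] dir [-0.262  1.292]
tester top [[497.0, 350.0], [509.0, 380.0], [497.0, 386.0], [484.0, 356.0]] edges [31.6 13.8 32.4] dir [ 1.177  2.664 -1.963]
A [398.50622652 302.65808492 200.        ]
B [590.07977593 407.51314096 200.        ]
```

```bash
python3 -c "
from h import *
a=capture('scene');b=capture('side')
print(tri([a,b],[(421,142),(237,293)]),tri([a,b],[(351,110),(349,259)]),tri([a,b],[(386,141),(297,294)]))
for p in(a,b): 
  for r in trace(p,'tester'):
    m=r['pixels'].astype('uint8');print(np.round(cv2.minAreaRect(cv2.findNonZero(m))[0]),np.round(r['rect']))
goal(495,362,440,1.29)"
python3 -m inch '[[0.058,-0.04,0.0,-0.12,1],[0.058,-0.093,0.0,-0.25,1],[0.058,-0.093,0.0,-0.5,1],[0.058,-0.093,0.0,-0.9,1],[0.058,-0.093,0.02,-1.286,1],[0.058,-0.093,0.036,-1.286,1],[0.058,-0.093,0.036,-1.286,1],[0.058,-0.093,0.036,-1.286,1]]'
```

```text
(array([588.24060701, 408.75168735, 205.50381956]), [0.8001561616274171, 0.8001561616273746]) (array([402.0272405 , 303.8117363 , 200.70959223]), [1.2326855127824852, 1.2326855127823868]) (array([494.87717104, 364.81799655, 153.96573056]), [4.151374692279692, 4.151374692279508])
[385. 153.] [384. 154.  19.  34.]
[280. 201.] [284. 205.  42.  43.]
[417. 172.] [418. 174.  21.  67.]
[349. 137.] [352. 139.  24.  64.]
[238. 323.] [238. 323.  39.  72.]
[294. 312.] [295. 311.  19.  46.]
[346. 288.] [348. 287.  31.  74.]
yaw -0.0021 shift [ 0.057 -0.098  0.037] spin -1.292 dist 119
time: 4.27
tool_pos: [496.6, 357.3, 439.2]
tcp_rot: [-3.141, 0.003, 0.999]
contact_force: [-0.0, -0.2, 0.4]
grip_width: 91.7
finger_force: 0.0
```

```bash
python3 -m inch '[[0,0,0,-0.12,1],[0,0,0,-0.24,1],[0,0,0,-0.29,1],[0,0,0,-0.29,1]]'
python3 -c "
from h import *
w=capture('wrist');save(w,'w3');np.save('w3.npy',w,allow_pickle=True)
goal(495,362,280,1.29)
o=np.array([496,367,0.]);c,s=np.cos(-.27),np.sin(-.27)
for x,y in((-19,-27),(-19,27),(19,-27),(19,27)): print(np.round(proj(w,o+[c*x-s*y,s*x+c*y,60])))
"
```

```text
time: 4.6
tool_pos: [496.6, 357.3, 440.6]
tcp_rot: [3.141, 0.0, 1.284]
contact_force: [0.8, 0.4, -0.1]
grip_width: 92.1
finger_force: 0.0
yaw 1.2814 shift [ 0.004 -0.003  0.161] spin -0.009 dist 161
[264. 204.]
[263. 161.]
[294. 203.]
[294. 161.]
```

View pics/w3.png

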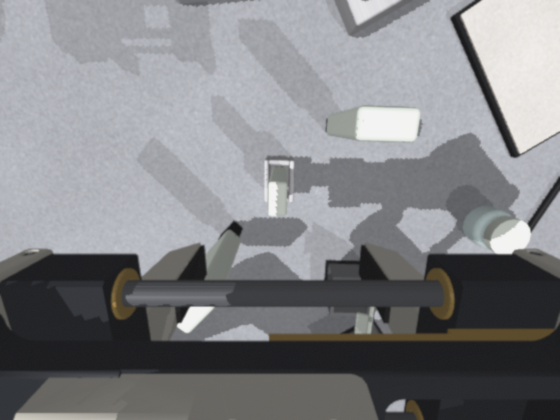

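Dock is aligned with the image (corners (265,158), (294,158)), matching the prediction within 3 mm; taller look-alikes at (375,123) and (210,280) clear the gripper body. Descend and grip.

```bash
python3 -m inch '[[0.004,-0.001,0.04,0,1],[0.004,-0.001,0.08,0,1],[0.004,-0.001,0.12,0,1],[0.004,-0.001,0.161,0,1],[0.004,-0.001,0.161,0,1],[0.004,-0.001,0.161,0,0],[0.004,-0.001,0.161,0,0],[0.004,-0.001,0.161,0,0]]' && python3 -m inch '[[0,0,0,0,0],[0,0,0,0,0],[0,0,0,0,0],[0,0,0,0,0],[0,0,0,0,0],[0,0,0,0,0]]'
```

```text
time: 5.32
tool_pos: [497.2, 363.3, 282.8]
tcp_rot: [3.137, -0.004, 1.284]
contact_force: [-0.3, 0.1, 0.2]
grip_width: 76.0
finger_force: 0.0
time: 5.82
tool_pos: [496.1, 363.0, 279.5]
tcp_rot: [3.142, 0.0, 1.285]
contact_force: [0.8, -0.2, 0.4]
grip_width: 36.2
finger_force: 0.0
```

```bash
python3 -m inch '[[0,0,0,0,0],[0,0,0,0,0],[0,0,0,0,0],[0,0,0,0,0],[0,0,0,0,0],[0,0,0,0,0]]'
```

```text
time: 6.32
tool_pos: [496.1, 363.0, 279.3]
tcp_rot: [-3.141, 0.0, 1.285]
contact_force: [1.0, 0.4, -0.3]
grip_width: 17.9
finger_force: 30.0
```

Held (17.9 mm). Lift, and work out the trip to the wide box.

```bash
python3 -m inch '[[0,0,-0.03,0,0],[0,0,-0.07,0,0],[0,0,-0.11,0,0],[0,0,-0.15,0,0],[0,0,-0.17,0,0],[0,0,-0.17,0,0]]'
python3 -c "
from h import *
a=capture('scene');b=capture('side')
for n in('wide_tab','small_a_tab'):
  A=tip_of(a,n);B=tip_of(b,n);print(n,[(x['centre'],x['conf']) for x in A],[(x['centre'],x['conf']) for x in B])
  if A and B: print(tri([a,b],[A[0]['centre'],B[0]['centre']]))
goal(537,22,449)
np.save('sb.npy',[a,b],allow_pickle=True)
i=np.hstack([a['color'][130:260,230:430],b['color'][160:360,200:400][:130]])[:,:,::-1]
c1=cv2.resize(a['color'][140:250,230:350,::-1],None,fx=3.3,fy=3.3,interpolation=2);c2=cv2.resize(b['color'][165:275,235:355,::-1],None,fx=3.3,fy=3.3,interpolation=2)
cv2.imwrite('pics/ab.png',np.hstack([c1,c2]))"
```

```text
time: 6.82
tool_pos: [496.2, 363.1, 455.7]
tcp_rot: [3.134, -0.008, 1.285]
contact_force: [0.5, -1.0, -0.6]
grip_width: 17.2
finger_force: 30.0
wide_tab [([284.4, 190.9], 0.74)] [([266.4, 178.1], 0.62)]
(array([607.64315006,  46.22512159, 166.49947815]), [2.845913649895233, 2.84591364989516])
small_a_tab [] [([276.4, 230.7], 0.58)]
yaw 1.2848 shift [-0.316  0.135 -0.002] spin -0.0 dist 343
```

View pics/ab.png

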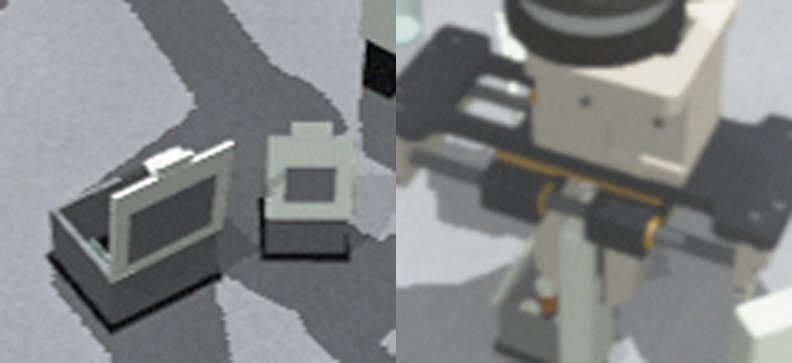

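The scene view shows the wide cover leaning back (tab near z=166, ~1.77 rad) and the small-A cover tilted. I'll turn the gripper parallel to the wide hinge while travelling.

```bash
python3 -m inch '[[-0.02,0.01,0.0,0.06,0],[-0.05,0.02,0.0,0.18,0],[-0.09,0.035,0,0.3,0],[-0.13,0.052,0,0.42,0],[-0.17,0.07,0,0.54,0],[-0.21,0.088,0,0.66,0],[-0.25,0.105,0,0.78,0],[-0.28,0.117,0,0.88,0]]' && python3 -c "
from h import *
goal(533,26,449,0.29)"
```

```text
time: 7.78
tool_pos: [529.3, 59.4, 448.2]
tcp_rot: [-3.141, 0.002, 0.399]
contact_force: [1.3, 0.9, -1.0]
grip_width: 18.2
finger_force: 30.0
yaw 0.3989 shift [-0.01   0.032 -0.001] spin 0.109 dist 34
```

```bash
python3 -m inch '[[-0.01,0.032,0,0.109,0],[-0.01,0.032,0,0.109,0],[-0.01,0.032,0,0.109,0],[-0.01,0.032,0,0.109,0]]' && python3 -c "
from h import *
goal(533,26,292,0.29)
w=capture('wrist');save(w,'w4')
c,s=np.cos(.29),np.sin(.29)
for x,y in((-45,-50),(-45,50),(45,50),(45,-50)):print(np.round(proj(w,[543+c*x-s*y,28+s*x+c*y,60])))"
```

```text
time: 8.12
tool_pos: [532.8, 28.2, 448.5]
tcp_rot: [-3.14, 0.002, 0.296]
contact_force: [-0.7, 0.4, -1.6]
grip_width: 17.9
finger_force: 30.0
yaw 0.2964 shift [-0.     0.002  0.157] spin 0.006 dist 157
[322. 215.]
[247. 214.]
[245. 145.]
[326. 146.]
```

View pics/w4.png

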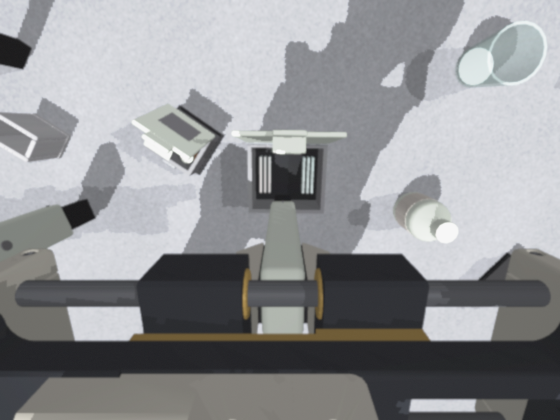

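Box rim at (251–323, 147–212) matches the prediction within ~3 px and the tester is aligned with it. Descend.

```bash
python3 -m inch '[[0.004,0.003,0.03,0,0],[0.004,0.003,0.07,0,0],[0.004,0.003,0.105,0,0],[0.004,0.003,0.13,0,0],[0.004,0.003,0.145,0,0],[0.004,0.003,0.157,0,0],[0.004,0.003,0.157,0,0],[0.004,0.003,0.157,0,0]]' && python3 -m inch '[[0,0,0,0,0],[0,0,0,0,0],[0,0,0,0,0],[0,0,0,0,0],[0,0,0,0,0],[0,0,0,0,0],[0,0,0,0,0],[0,0,0,0,0]]' && python3 -c "
from h import *
w=capture('scene');b=capture('side');np.save('sb2.npy',[w,b],allow_pickle=True)
c1=cv2.resize(w['color'][130:250,220:340,::-1],(380,380),interpolation=2);c2=cv2.resize(b['color'][140:260,235:355,::-1],(380,380),interpolation=2)
cv2.imwrite('pics/in.png',np.hstack([c1,c2]))"
```

```text
time: 8.83
tool_pos: [537.4, 27.6, 292.1]
tcp_rot: [-3.141, 0.001, 0.298]
contact_force: [1.2, -0.5, -1.4]
grip_width: 17.9
finger_force: 30.0
time: 9.5
tool_pos: [537.5, 26.2, 292.5]
tcp_rot: [3.141, -0.0, 0.296]
contact_force: [-0.0, -0.3, -1.8]
grip_width: 17.8
finger_force: 30.0
```

View pics/in.png

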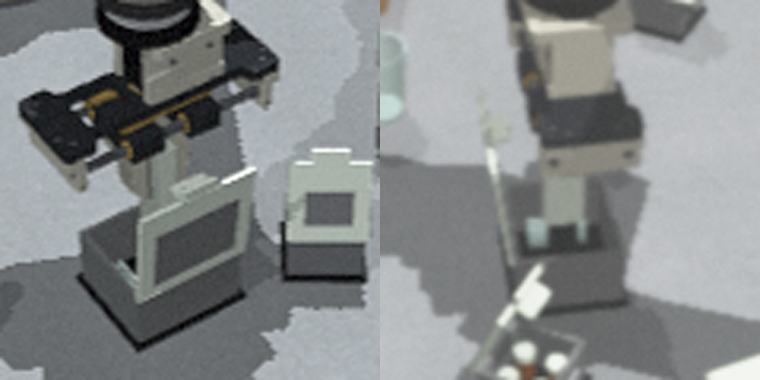

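The tester's lower end is inside the wide box, clear of the cover. Hold another ~0.7 s, then lift.

```bash
python3 -m inch '[[0,0,0,0,0],[0,0,0,0,0],[0,0,0,0,0],[0,0,0,0,0],[0,0,0,0,0],[0,0,0,0,0],[0,0,0,0,0],[0,0,0,0,0]]' && python3 -m inch '[[0,0,-0.03,0,0],[0,0,-0.07,0,0],[0,0,-0.11,0,0],[0,0,-0.15,0,0],[0,0,-0.16,0,0],[0,0,-0.16,0,0]]' && python3 -c "
from h import *
goal(496.1,363,450,1.285)"
```

```text
time: 10.27
tool_pos: [537.5, 26.3, 292.4]
tcp_rot: [3.142, 0.0, 0.296]
contact_force: [0.4, 1.0, -0.6]
grip_width: 18.1
finger_force: 30.0
time: 10.77
tool_pos: [537.7, 26.3, 456.1]
tcp_rot: [3.139, -0.007, 0.296]
contact_force: [-0.7, 0.1, -1.2]
grip_width: 18.0
finger_force: 30.0
yaw 0.2959 shift [ 0.058 -0.334  0.006] spin -0.989 dist 339
```

```bash
python3 -m inch '[[0.004,-0.02,0,-0.12,0],[0.01,-0.06,0,-0.24,0],[0.018,-0.1,0,-0.36,0],[0.025,-0.14,0,-0.48,0],[0.032,-0.18,0,-0.6,0],[0.039,-0.22,0,-0.72,0],[0.046,-0.26,0,-0.84,0],[0.053,-0.3,0,-0.93,0]]' && python3 -m inch '[[0.017,-0.03,0,-0.059,0],[0.017,-0.03,0,-0.059,0],[0.017,-0.03,0,-0.059,0]]' && python3 -c "
from h import *
goal(496.1,363,450,1.285)"
```

```text
time: 11.43
tool_pos: [500.0, 330.6, 449.6]
tcp_rot: [-3.139, 0.003, 1.232]
contact_force: [0.5, -0.0, -0.2]
grip_width: 17.8
finger_force: 30.0
time: 11.68
tool_pos: [477.1, 356.4, 449.7]
tcp_rot: [-3.139, 0.003, 1.288]
contact_force: [0.0, -0.6, -0.5]
grip_width: 17.9
finger_force: 30.0
yaw 1.288 shift [ 0.012  0.016 -0.   ] spin 0.003 dist 20
```

```bash
python3 -m inch '[[0.012,0.016,0,0.003,0],[0.012,0.016,0,0.003,0],[0.012,0.016,0,0.003,0],[0.012,0.016,0,0.003,0]]' && python3 -c "
from h import *
s=get_obs();print(s['tool_pos'],s['tcp_rot'])
goal(496.1,363,280,1.285)"
```

```text
time: 12.02
tool_pos: [497.4, 360.8, 451.3]
tcp_rot: [-3.14, 0.002, 1.28]
contact_force: [0.2, -0.4, -1.2]
grip_width: 18.0
finger_force: 30.0
[497.39223899 360.75175552 451.3313672 ] [-3.14023006e+00  1.74387832e-03  1.27990394e+00]
yaw 1.2799 shift [ 0.002 -0.002  0.171] spin -0.005 dist 171
```

```bash
python3 -m inch '[[0.002,-0.002,0.04,-0.005,0],[0.002,-0.002,0.08,-0.005,0],[0.002,-0.002,0.1,-0.005,0],[0.002,-0.002,0.11,-0.005,0],[0.002,-0.002,0.11,-0.005,0]]' && python3 -c "
from h import *
goal(496.1,363,280.3,1.285)"
```

```text
time: 12.43
tool_pos: [495.3, 363.5, 340.1]
tcp_rot: [-3.138, 0.004, 1.286]
contact_force: [0.1, -0.3, -0.9]
grip_width: 17.8
finger_force: 30.0
yaw 1.286 shift [-0.     0.001  0.06 ] spin 0.001 dist 60
```

```bash
python3 -m inch '[[0,0.001,0.015,0,0],[0,0.001,0.03,0,0],[0,0.001,0.042,0,0],[0,0.001,0.05,0,0],[0,0.001,0.055,0,0],[0,0.001,0.059,0,0],[0,0.001,0.059,0,0],[0,0.001,0.059,0,0]]'
```

```text
time: 13.1
tool_pos: [496.8, 364.1, 284.1]
tcp_rot: [3.141, -0.001, 1.287]
contact_force: [0.2, 0.2, 0.1]
grip_width: 17.9
finger_force: 30.0
```

```bash
python3 -m inch '[[0,0,0.002,0,0],[0,0,0.004,0,0],[0,0,0.004,0,0],[0,0,0.004,0,0]]'
```

```text
time: 13.43
tool_pos: [496.6, 364.0, 279.4]
tcp_rot: [-3.142, 0.0, 1.287]
contact_force: [-0.7, -0.2, -1.1]
grip_width: 17.9
finger_force: 30.0
```

```bash
python3 -m inch '[[0,0,0,0,1],[0,0,0,0,1],[0,0,0,0,1],[0,0,0,0,1],[0,0,0,0,1],[0,0,0,0,1],[0,0,0,0,1],[0,0,0,0,1]]' && python3 -m inch '[[0,0,-0.02,0,1],[0,0,-0.06,0,1],[0,0,-0.1,0,1],[0,0,-0.14,0,1],[0,0,-0.17,0,1],[0,0,-0.17,0,1]]' && python3 -c "
from h import *
w=capture('scene');b=capture('side')
c1=cv2.resize(w['color'][100:220,330:450,::-1],(380,380),interpolation=2);c2=cv2.resize(b['color'][260:380,235:355,::-1],(380,380),interpolation=2)
cv2.imwrite('pics/dock.png',np.hstack([c1,c2]))
from h import *
goal(521,182,400)"
```

```text
time: 14.1
tool_pos: [496.6, 364.1, 279.4]
tcp_rot: [3.142, 0.0, 1.287]
contact_force: [0.7, -0.0, 0.6]
grip_width: 66.6
finger_force: 0.0
time: 14.6
tool_pos: [496.7, 364.2, 457.4]
tcp_rot: [3.132, -0.01, 1.287]
contact_force: [0.5, 0.7, -0.3]
grip_width: 91.6
finger_force: 0.0
yaw 1.2868 shift [-0.168  0.075  0.051] spin -0.0 dist 191
```

View pics/dock.png

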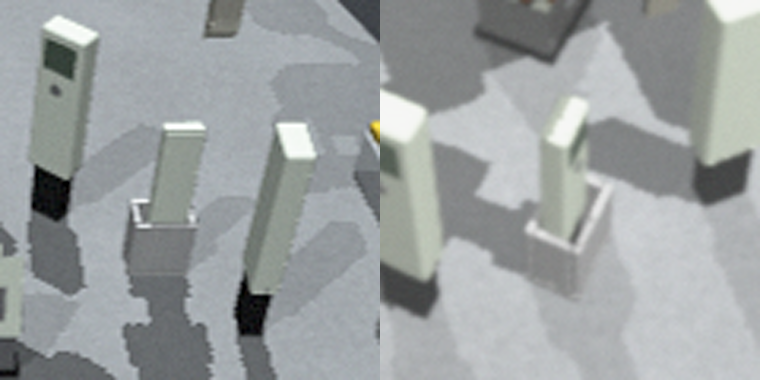

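The tester stands upright in its dock. Next, close the fingers and move behind the wide cover.

```bash
python3 -c "
from h import *
a=capture('scene');b=capture('side')
for n in('wide_tab','small_a_tab'):
  A=tip_of(a,n);B=tip_of(b,n);print(n,[np.round(x['centre']).tolist() for x in A],[np.round(x['centre']).tolist() for x in B])
  if A and B: print(tri([a,b],[A[0]['centre'],B[0]['centre']]))
goal(635,53,430,.29)"
```

```text
wide_tab [[284.0, 188.0]] [[269.0, 179.0]]
(array([600.82182953,  47.54811758, 166.95946971]), [1.3797392272717297, 1.379739227271567])
small_a_tab [[328.0, 180.0]] [[277.0, 231.0]]
(array([561.44318871, 176.6972337 , 121.59976111]), [2.3116961019472573, 2.3116961019472337])
yaw 1.2868 shift [-0.26   0.22   0.018] spin 0.997 dist 341
```

```bash
python3 -m inch '[[-0.02,0.017,0,0.06,0],[-0.05,0.042,0,0.18,0],[-0.08,0.068,0,0.3,0],[-0.11,0.093,0,0.42,0],[-0.14,0.118,0,0.54,0],[-0.17,0.144,0,0.66,0],[-0.2,0.17,0,0.78,0],[-0.23,0.195,0,0.9,0]]' && python3 -c "
from h import *
goal(635,53,430,.29)"
```

```text
time: 15.67
tool_pos: [620.0, 86.7, 448.7]
tcp_rot: [-3.141, 0.001, 0.381]
contact_force: [0.8, -0.0, -0.0]
grip_width: 43.0
finger_force: 0.0
yaw 0.3809 shift [0.001 0.037 0.019] spin 0.091 dist 41
```

```bash
python3 -m inch '[[0.001,0.037,0.02,0.091,0],[0.001,0.037,0.02,0.091,0],[0.001,0.037,0.02,0.091,0],[0.001,0.037,0.02,0.091,0],[0.001,0.037,0.02,0.091,0],[0.001,0.037,0.02,0.091,0],[0.001,0.037,0.02,0.091,0],[0.001,0.037,0.02,0.091,0]]' && python3 -c "
from h import *
goal(635,53,323,.29)"
```

```text
time: 16.33
tool_pos: [634.0, 55.8, 430.0]
tcp_rot: [3.141, -0.001, 0.298]
contact_force: [-1.4, -0.1, -0.1]
grip_width: 0.5
finger_force: 0.0
yaw 0.2975 shift [0.    0.003 0.107] spin 0.008 dist 107
```

```bash
python3 -m inch '[[0,0.003,0.035,0.008,0],[0,0.003,0.075,0.008,0],[0,0.003,0.1,0.008,0],[0,0.003,0.107,0.008,0],[0,0.003,0.107,0.008,0],[0,0.003,0.107,0.008,0]]' && python3 -m inch '[[-0.01,0,0,0,0],[-0.02,0,0,0,0],[-0.03,0,0,0,0],[-0.04,0,0,0,0],[-0.05,0,-0.001,0,0],[-0.059,0,-0.001,0,0],[-0.059,0,-0.001,0,0]]'
```

```text
time: 16.83
tool_pos: [635.6, 52.1, 323.9]
tcp_rot: [3.141, -0.002, 0.288]
contact_force: [-0.7, -0.5, 0.3]
grip_width: 0.3
finger_force: 0.0
time: 17.42
tool_pos: [578.2, 34.9, 326.4]
tcp_rot: [3.14, -0.004, 0.288]
contact_force: [0.6, 0.0, 0.4]
grip_width: 0.5
finger_force: 0.0
```

```bash
cat > t.py <<'E'
import sys
from h import *
a=capture('scene');b=capture('side')
for n in sys.argv[1:]:
  A=tip_of(a,n);B=tip_of(b,n);print(n,[(np.round(x['centre']).tolist(),round(x['conf'],2)) for x in A],[(np.round(x['centre']).tolist(),round(x['conf'],2)) for x in B])
  if A and B: print(tri([a,b],[A[0]['centre'],B[0]['centre']]))
E
python3 t.py wide_tab; python3 -c "
from h import *
goal(575.2,34.5,324,.29)"
```

```text
wide_tab [([270.0, 180.0], 0.66)] [([287.0, 178.0], 0.62)]
(array([557.80752469,  26.86377222, 159.60478837]), [0.18321642236382762, 0.18321642236380542])
yaw 0.2879 shift [-0.004 -0.     0.001] spin -0.002 dist 4
```

Cover follows (tab now at z≈160, ahead of the hinge). Continue along the arc.

```bash
python3 -m inch '[[-0.014,0,0.001,0,0],[-0.028,0,0.004,0,0],[-0.041,0,0.011,0,0],[-0.053,0,0.019,0,0],[-0.064,0,0.029,0,0],[-0.073,0,0.041,0,0],[-0.083,0,0.06,0,0],[-0.083,0,0.06,0,0]]' && python3 t.py wide_tab
```

```text
time: 18.28
tool_pos: [497.3, 11.5, 261.0]
tcp_rot: [-3.139, 0.006, 0.288]
contact_force: [-1.5, -0.3, -0.9]
grip_width: 0.6
finger_force: 0.0
wide_tab [([258.0, 187.0], 0.96), ([376.0, 182.0], 0.29)] [([316.0, 200.0], 0.71)]
(array([485.00385594,  12.672384  ,  78.72970727]), [3.4293035134145384, 3.429303513414488])
```

```bash
python3 -m inch '[[-0.002,0,0.006,0,0],[-0.003,0,0.011,0,0],[-0.004,0,0.014,0,0],[-0.004,0,0.017,0,0],[-0.004,0,0.018,0,0],[-0.004,0,0.018,0,0],[-0.004,0,0.018,0,0]]'
```

```text
time: 19.07
tool_pos: [495.0, 10.4, 245.2]
tcp_rot: [-3.141, 0.001, 0.288]
contact_force: [0.4, -0.3, -0.2]
grip_width: -0.1
finger_force: 0.0
```

```bash
python3 -m inch '[[0,0,0.001,0,0],[0,0,0.002,0,0],[0,0,0.003,0,0],[0,0,0.003,0,0],[0,0,0.003,0,0]]'
```

```text
time: 19.48
tool_pos: [495.0, 10.4, 243.4]
tcp_rot: [3.141, -0.0, 0.288]
contact_force: [-2.5, 0.2, 11.3]
grip_width: 0.3
finger_force: 5.6
```

The fingertip bottoms out at exactly the shut height (11 N). Back off and go to small box A.

```bash
python3 -m inch '[[0,0,-0.02,0,0],[0,0,-0.06,0,0],[0,0,-0.1,0,0],[0,0,-0.14,0.1,0],[0,0,-0.15,0.2,0],[0,0,-0.15,0.32,0],[0,0,-0.15,0.44,0]]' && python3 t.py wide_tab small_a_tab && python3 -c "
from h import *
goal(585.6,159.6,395,-.345)"
```

```text
time: 20.07
tool_pos: [495.1, 10.4, 393.7]
tcp_rot: [3.142, -0.003, -0.158]
contact_force: [-0.2, -0.5, -0.7]
grip_width: 0.6
finger_force: 0.0
wide_tab [([254.0, 191.0], 0.89)] [([315.0, 200.0], 0.56)]
(array([4.87494326e+02, 4.34094376e-01, 6.81204045e+01]), [1.9897547775825366, 1.9897547775824092])
small_a_tab [([325.0, 181.0], 0.55)] [([276.0, 232.0], 0.6)]
(array([560.79332103, 173.67606302, 117.73051516]), [1.6516065328920797, 1.6516065328919458])
yaw -0.1493 shift [ 0.067 -0.161 -0.003] spin 0.196 dist 174
```

```bash
python3 -m inch '[[0.012,-0.03,-0.003,0.1,0],[0.029,-0.07,-0.003,0.196,0],[0.045,-0.11,-0.003,0.196,0],[0.06,-0.145,-0.003,0.196,0],[0.067,-0.161,-0.003,0.196,0],[0.067,-0.161,-0.003,0.196,0],[0.067,-0.161,-0.003,0.196,0]]' && python3 -c "
from h import *
goal(585.6,159.6,283,-.345)"
```

```text
time: 20.95
tool_pos: [585.8, 160.2, 394.3]
tcp_rot: [3.14, 0.001, -0.345]
contact_force: [-0.1, 0.3, 0.4]
grip_width: 0.6
finger_force: 0.0
yaw -0.3448 shift [-0.     0.001  0.111] spin 0.0 dist 111
```

```bash
python3 -m inch '[[0,0.001,0.035,0,0],[0,0.001,0.07,0,0],[0,0.001,0.1,0,0],[0,0.001,0.111,0,0],[0,0.001,0.111,0,0],[0,0.001,0.111,0,0]]' && python3 -m inch '[[-0.01,0,0.0,0,0],[-0.018,0,0.001,0,0],[-0.026,0,0.002,0,0],[-0.036,0,0.006,0,0],[-0.044,0,0.01,0,0],[-0.053,0,0.017,0,0],[-0.061,0,0.024,0,0],[-0.061,0,0.024,0,0]]' && python3 t.py small_a_tab
```

```text
time: 21.45
tool_pos: [585.7, 157.7, 285.3]
tcp_rot: [-3.142, -0.0, -0.349]
contact_force: [-0.3, -0.3, -0.3]
grip_width: 0.5
finger_force: 0.0
time: 22.12
tool_pos: [526.4, 179.8, 259.8]
tcp_rot: [3.14, 0.002, -0.347]
contact_force: [0.4, -0.0, -1.1]
grip_width: 0.3
finger_force: 0.0
small_a_tab [([325.0, 181.0], 0.76)] [([296.0, 245.0], 0.52)]
(array([519.70357947, 184.64847633,  84.42415781]), [7.328501550613404, 7.3285015506134545])
```

```bash
python3 -m inch '[[-0.005,0,0.007,0,0],[-0.009,0,0.013,0,0],[-0.011,0,0.018,0,0],[-0.011,0,0.023,0,0],[-0.011,0,0.026,0,0],[-0.011,0,0.028,0,0],[-0.011,0,0.028,0,0],[-0.011,0,0.028,0,0]]'
```

```text
time: 22.98
tool_pos: [518.0, 183.0, 232.3]
tcp_rot: [-3.142, -0.0, -0.348]
contact_force: [0.1, -0.1, 0.3]
grip_width: 0.3
finger_force: 0.0
```

```bash
python3 -m inch '[[0,0,0.001,0,0],[0,0,0.002,0,0],[0,0,0.003,0,0],[0,0,0.003,0,0],[0,0,0.003,0,0]]'
```

```text
time: 23.4
tool_pos: [518.0, 183.1, 231.4]
tcp_rot: [-3.141, -0.002, -0.348]
contact_force: [-4.7, -0.7, 14.8]
grip_width: 0.5
finger_force: 7.5
```

Contact at the shut height again (14.8 N). Back off and check everything.

```bash
python3 -m inch '[[0,0,-0.02,0,0],[0,0,-0.06,0,0],[0,0,-0.1,0,0],[0,0,-0.14,0,0],[-0.04,0,-0.18,0,0],[-0.08,0,-0.2,0,0],[-0.1,0.0,-0.2,0,0],[-0.1,0,-0.2,0,0]]' && python3 t.py wide_tab small_a_tab tester bottle jar beaker && python3 -c "
from h import *
w=capture('wrist')
for n in('wide_tab','small_a_tab'):
  print(n,[(np.round(r['centre']).tolist(),round(r['conf'],2)) for r in tip_of(w,n)])
print(proj(w,(489,10,65.5)),proj(w,(511,186,53.5)))
a=capture('scene')
for n,H in (('wide_cover',0),('small_a_cover',0)):
  print([np.round(r['rect']).tolist() for r in look_for(a,n)])
# predicted rects of shut covers
def rect(o,yaw,L,W,D,z):
  c,s=np.cos(yaw),np.sin(yaw);P=np.array([proj(a,[o[0]+c*x-s*y,o[1]+s*x+c*y,zz]) for x in(D/2,D/2-L) for y in(-W/2,W/2) for zz in(z,z+5.5)])
  m,M=P.min(0),P.max(0);return np.round([*(m+M)/2,*(M-m)])
print(rect((544,27),.29,105,100,90,60),rect((551,171),-.345,75,64,60,48))"
```

```text
time: 24.07
tool_pos: [419.7, 218.5, 432.4]
tcp_rot: [-3.138, -0.002, -0.346]
contact_force: [0.3, 0.1, 0.1]
grip_width: 0.2
finger_force: 0.0
wide_tab [([260.0, 191.0], 0.6), ([116.0, 238.0], 0.57)] [([313.0, 206.0], 0.84), ([296.0, 181.0], 0.66), ([298.0, 253.0], 0.21)]
(array([490.5872024 ,  16.65003612,  64.85095542]), [1.0579026411013899, 1.0579026411013595])
small_a_tab [([322.0, 185.0], 0.9)] [([297.0, 256.0], 0.55)]
(array([511.53667675, 187.81184007,  57.54158767]), [0.10839954892930133, 0.1083995489293172])
tester [([407.0, 204.0], 0.94), ([377.0, 178.0], 0.89), ([346.0, 169.0], 0.62)] [([343.0, 319.0], 0.79), ([294.0, 339.0], 0.76), ([243.0, 354.0], 0.76)]
(array([484.59621303, 380.39603463,   2.49430716]), [106.54469544762547, 106.54469544762566])
bottle [([198.0, 239.0], 0.9)] [([328.0, 146.0], 0.75), ([297.0, 179.0], 0.72)]
(array([ 515.42553335, -197.02734199,   56.40591363]), [69.2567522311257, 69.25675223112559])
jar [([368.0, 270.0], 0.77)] [([193.0, 265.0], 0.63)]
(array([770.90355682, 205.91853092,   2.12773662]), [3.1116708651390974, 3.1116708651389544])
beaker [([217.0, 306.0], 0.8)] [([235.0, 173.0], 0.62)]
(array([ 757.53234802, -168.72372166,    3.3191654 ]), [7.615538968461588, 7.615538968461567])
wide_tab [([443.0, 75.0], 0.81)]
small_a_tab [([282.0, 116.0], 0.57)]
[441.39099654  74.29375054] [282.47841793 113.10438565]
[[270.0, 204.0, 55.0, 39.0], [324.0, 195.0, 28.0, 21.0]]
[[325.0, 197.0, 25.0, 22.0], [380.0, 172.0, 25.0, 26.0]]
[268. 203.  54.  41.] [322. 196.  25.  22.]
```

Both tabs sit at shut height and the cover outlines match flat covers. The tester and bystanders are where they began.

```bash
python3 -c "
from plant import *
print(close_job())"
```

```text
the job is handed in; nothing more can be done
None
```

The tester's tip was held in the wide box for about 1.4 s and the tester is back upright in its dock; both open covers are pressed shut, the other small box, bottle, jar and beaker were not touched, and the job was handed in at about 24 s (no verdict returned).

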